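# Shut and bolt a hinged plaster mould for pouring

### The arm

A 7-joint arm with a two-finger parallel gripper is mounted at the origin on a cart in front of the work surface, level with it; the furniture and walls round the work are solid. World frame = base frame: x ahead of the robot, y to its left, z up, the work surface at z = 0. Lengths are in mm, angles in rad, forces in N, time in s.
With the tool pointing down it reaches from about 400 to 875 mm from the base axis. Payload 4.4 kg.
Tool frame: the origin (TCP) lies where the fingers leave the gripper's body, on its centre line; the fingertips stand 73 mm ahead of it and the grasp point (between the pads) lies 54 mm ahead of it; z points along the fingers, y is the line along which they close (so a half turn about z gives the same grasp; the last joint's range is limited). The gripper opens to 85 mm and grips with 20 to 120 N. Pads are 22 mm wide; open, the fingers measure 114 mm over their backs; the gripper's body (76 mm by 85 mm) begins 54 mm behind the grasp point. The pads swing forward as they close: fully open they stand 13 mm farther back than shut.
Start: joints at [-1.408, 0.628, 0.038, 1.517, -0.027, 0.996, -0.02], TCP at [147.403, 633.079, 303.913] pointing down, gripper open.
Joint ranges: [-3.06, 3.06], [-0.37, 2.12], [-1.25, 1.32], [0.18, 2.47], [-1.1, 4.24], [0.23, 1.98], [-2.94, 2.94]. Speed limits (rad/s): [2.57, 2.57, 3.14, 3.14, 3.14, 3.14, 3.14].

### API

Orientations are given as [roll, pitch, yaw] about the fixed x, y, z axes, in that order (R = Rz(yaw) Ry(pitch) Rx(roll)).
In Python, from cell import ctrl gives the robot as it stands.
- The arm moves only by the tool send_rows, never from a script. Its argument "rows" is a list that holds one entry, the list of rows, each a list of 6 numbers: the shift along the tool's x, y, z in cm, then the turn, a rotation vector about the tool's x, y, z in rad. In form: [[[tx, ty, tz, wx, wy, wz], ...]]. A call has 1 to 10 rows; each row is the pose to reach, as a shift and turn from the pose commanded when the call began, along the tool's axes at that moment; what a row does not reach only later rows make up. A row lasts 1/10 s, in which the tool goes at most 50 mm and 8.59 degrees, less where a joint would pass 70% of its speed; a pose out of reach is approached as far as the arm can. A call with a gripper value outside its range is refused whole. "grip" is the closure in counts, from 0 (fully open) to 255 (shut), set as the call begins (left out, the last holds). The fingers move at their own pace and stop on an object; the grip force is fixed at half the most. Time passes only in rows, so rows that repeat a pose let the fingers close. It gives the time, the measured TCP pose, the force, the opening and the grip force at its end, in the units of the state.
- ctrl.read_state(): the state, without advancing time (a new reading comes with each control period).
- ctrl.get_image(name): name is "side" or "top" or "wrist"; returns a dict with "pixels" (480x640x3 uint8, red, green, blue), "fx", "fy", "cx", "cy" (pixels), "D" ([k1, k2, p1, p2, k3] as OpenCV has them; the pictures are not rectified), "extrinsics" (4x4, takes a point from camera to world coordinates); the wrist camera has in their place "mount" (4x4, takes a point from camera to tool coordinates, whose origin is the TCP and whose axes are the flange's). Camera axes: x right, y up, looking along -z (the intrinsics and any distortion apply to the point x, -y, -z); pixel columns grow to the right and rows downward; lengths in mm; the calibration is good to about 2 mm. A picture is of the moment at which its call begins: read the wrist's pose just before it. There is no depth.
- ctrl.finish_job(): hands the job in; it is judged then, once.
The state is a dict: "clock": time; "qpos": joint angles; "qd": joint speeds; "tau": joint torques, N m; "eef_pos": TCP position; "tool_rot": TCP orientation; "force": force on the tool from outside, world axes, zero at the start; "torque": the same for the moment, N m; "width": finger opening in mm; "gripper_force": force on a finger pad.
Only numpy, scipy, OpenCV 4.12 (cv2) and the standard library are available. Lean on these libraries where they do the work, as an engineer would, in place of code of your own. Each camera call takes 0.05 s, during which the arm holds its last target. There are 200 camera calls.

### The job

The two-part casting mould stands open: make it ready for pouring by pushing its hinged upper leaf over and gently down until it lies fully shut on the case, then push both of its sliding bolts fully home into their keepers. Do it all with the fingertips or the outside of the fingers: pinch and lift nothing, do not let the leaf slam (the plaster chips), and do not shift the mould or disturb the things round it.

Things in the scene. Friction and masses are not known exactly. Their poses are not given: they have to be found in the camera images.
- mould: two-part casting mould loose on the bench, 5.7 kg: wooden case with a plaster half in it, and a hinged leaf. Case 230 mm along its x, y from -87 to +93 mm, 65 mm high. Origin on the underside, z up. Hinge line along x at the -y side; two steel keepers 29 mm high on the rim at the +y side. Its +y points to the robot's left, within 0.3 rad
- leaf (a joint): opening angle of the leaf, rad: 0 shut flat on the case's rim (hard stop), 1.57 upright, 2.25 the most; starts leaning back past upright, 1.7 to 2.1. Friction hinges (0.55 N m): it stays at whatever angle it is left and must be pushed all the way down, 4 to 9 N near the free edge
- leaf_hinge (a point): middle of the hinge line, 93 mm to the -y side of the mould's origin and 65 mm above its underside. The frame turns with the leaf: x along the hinge (the case's x), y from the hinge to the free edge, z out of the leaf's back (up when shut)
- leaf_edge (a point): middle of the free edge of the leaf's back (plywood side, on top when shut), 156 mm from the hinge line along the leaf, 12.5 mm out; when shut 77.5 mm above the mould's underside. Leaf: board 230 x 148 x 12 mm with 14.5 mm of plaster inside; on its back two bolts and, 60 mm from the hinge line, a pouring lip 54 mm across, 9 mm high. Frame as leaf_hinge
- bolt_near (a joint): how far the nearer bolt is shot, in m: 0 drawn back, 0.030 fully home in its keeper (hard stop); starts 0 to 0.007. It slides along the leaf towards its free edge (case +y when shut), takes 2 N and stays where it is left. A shot bolt will not let the leaf shut
- knob_near (a point): middle of the top of the nearer bolt's upright steel knob, head 15 mm across, at the tail of the rod, 31.6 mm above the leaf's back; case x = -75 mm. The rod ends 6 mm behind it (hinge side); behind that only flat hinge plates, 3 mm high. The rod's guide straps are ahead of it, 16 mm high. Frame as the leaf's: y to the free edge, z out of the back
- bolt_far (a joint): how far the farther bolt is shot, in m: 0 drawn back, 0.030 fully home in its keeper (hard stop); starts 0 to 0.007. It slides along the leaf towards its free edge (case +y when shut), takes 2 N and stays where it is left. A shot bolt will not let the leaf shut
- knob_far (a point): middle of the top of the farther bolt's upright steel knob, head 15 mm across, at the tail of the rod, 31.6 mm above the leaf's back; case x = +75 mm. The rod ends 6 mm behind it (hinge side); behind that only flat hinge plates, 3 mm high. The rod's guide straps are ahead of it, 16 mm high. Frame as the leaf's: y to the free edge, z out of the back
- rubber_bowl: bystander, leave alone: green rubber mixing bowl with set plaster in it, 126 mm across, 71 mm high; origin at the middle of its underside
- red_scraper: bystander, leave alone: red-handled scraper, 182 mm long, 18 mm high; origin at the middle of its underside
- tile_a: bystander, leave alone: white plaster test tile, 44 x 55 x 11 mm, lying beside the mould's free-edge side; origin at the middle of its underside
- tile_b: bystander, leave alone: white plaster test tile, 42 x 52 x 15 mm, lying beside the mould's free-edge side; origin at the middle of its underside
- brush_small: bystander, leave alone: flat brush with wooden handle, 184 x 40 x 16 mm; origin at the middle of its underside
- sanding_block: bystander, leave alone: cork sanding block, 66 x 110 x 31 mm, lying on the bench to the right; origin at the middle of its underside
- wedge_3: bystander, leave alone: small wooden wedge, 32 x 90 x 22 mm, lying on the bench to the right; origin at the middle of its underside

How it is judged:
By the outcome, as a careful person would: the job done as asked, in the order asked, and still so for the second after the job is handed in, with the robot touching nothing.
It also fails if it takes over 64 s, if anything falls off the work surface, if the arm or the gripper's body presses on something with over 40 N, if the wrist force passes 120 N, or if a joint passes its speed limit or range.

## Working session

There is one attempt and no reset: what is moved stays moved. The work goes in short steps, Python scripts to look and compute and a tool call to move; the robot and the scene stay as the last step left them, time stands still between calls to the robot, and variables do not carry over. Pictures are saved under pics/ and viewed, at most 10 in all, crops included, and the job is handed in when it is done.

Besides the shell and the picture viewer there is one more tool, called after ">>>" as name([rows], argument=value, ...), one row to a line, values as JSON. send_rows: Moves the arm, as the interface text tells. Its arguments: {"type":"object","properties":{"rows":{"type":"array","items":{"type":"array","items":{"type":"array","items":{"type":"number"}}}},"grip":{"type":"number"}},"required":["rows"]}

```bash
mkdir -p pics; ls; python3 - <<'E'
from cell import ctrl
import cv2
s=ctrl.read_state();print(s)
for n in("side","top"):
    i=ctrl.get_image(n);cv2.imwrite(f"pics/{n}0.png",i["pixels"][:,:,::-1])
    print(n,i["fx"],i["fy"],i["cx"],i["cy"],i["D"],i["extrinsics"])
E
```

```text
pics
{'clock': 0.0, 'qpos': array([-1.40780416,  0.62935094,  0.0384597 ,  1.51836096, -0.02701318,
        0.99632924, -0.01997774]), 'qd': array([ 0.00098068,  0.00035375, -0.00074234,  0.00040846, -0.00070976,
       -0.00182375, -0.00011826]), 'tau': array([ 1.92234529e-04, -5.63405836e+01,  1.22603294e+00, -1.93442094e+01,
        1.08843483e-02,  1.08884485e-02,  2.43237008e-05]), 'eef_pos': array([147.2856503 , 632.58747835, 302.98842966]), 'tool_rot': array([-3.13966281e+00,  2.51750329e-05,  2.91280141e+00]), 'force': array([-0.75529734,  1.20797967, -0.07861754]), 'torque': array([ 1.55522615e-02, -1.09813299e-02, -9.13163912e-05]), 'gripper_force': 0.0, 'width': 85.20098197993771}
side 495.7700948230146 495.7700948230146 310.2101616149126 241.86835372285495 [-0.01680794  0.          0.          0.          0.        ] [[-8.40389565e-01  4.48678633e-01 -3.04027736e-01  1.13646401e+02]
 [-5.41924072e-01 -7.03897545e-01  4.59180298e-01  5.14754095e+02]
 [-7.97998849e-03  5.50650280e-01  8.34697903e-01  1.07843654e+03]
 [ 0.00000000e+00  0.00000000e+00  0.00000000e+00  1.00000000e+00]]
top 433.9478571674004 433.9478571674004 324.2824623868725 243.89147870228726 [-0.04780917  0.          0.          0.          0.        ] [[ 2.49360343e-02  9.88030451e-01 -1.52230160e-01  3.13431396e+02]
 [-9.99637541e-01  2.61897401e-02  6.23572060e-03 -2.73380641e+01]
 [ 1.01479502e-02  1.52019488e-01  9.88325399e-01  1.18875009e+03]
 [ 0.00000000e+00  0.00000000e+00  0.00000000e+00  1.00000000e+00]]
```

View pics/side0.png

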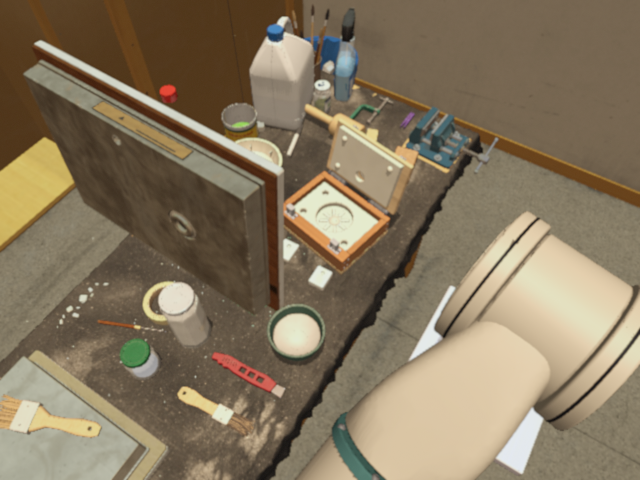

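View pics/top0.png

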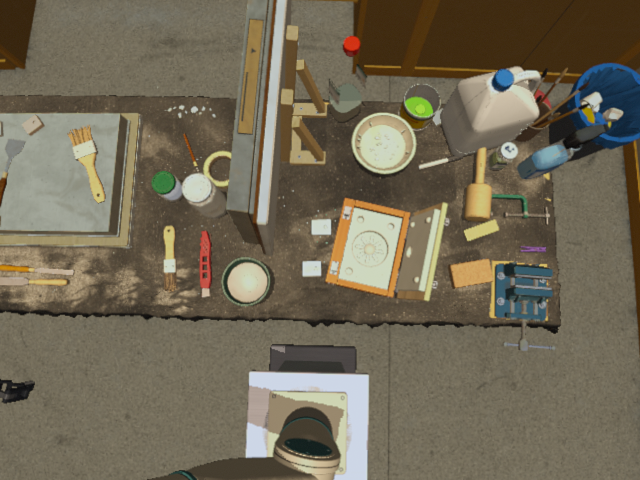

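The side view shows the open mould at (335,215) with its leaf at (370,165). A tall board stands to its left, with its near end at (275,170–300). The top view shows the case at (330–408, 200–295), the leaf at (425,250), and the tiles at (320,227) and (312,268). I'll enlarge the mould and board.

```bash
cat > h.py <<'E'
import numpy as np,cv2
from cell import ctrl
from scipy.spatial.transform import Rotation as R
def cam(n):
    i=ctrl.get_image(n);return i
def save(i,p):np.savez(p,**i)
def load(n):return dict(np.load(f"{n}.npz"))
def K(i):return np.array([[i["fx"],0,i["cx"]],[0,i["fy"],i["cy"]],[0,0,1.]])
F=np.diag([1,-1,-1.])
def proj(i,P,E=None):
    E=i["extrinsics"] if E is None else E
    c=(np.atleast_2d(P)-E[:3,3])@E[:3,:3]@F
    return cv2.projectPoints(c,np.zeros(3),np.zeros(3),K(i),np.array(i["D"],float))[0][:,0]
def ray(i,uv,E=None):
    E=i["extrinsics"] if E is None else E
    u=cv2.undistortPoints(np.array([[uv]],float),K(i),np.array(i["D"],float))[0,0]
    d=E[:3,:3]@F@np.array([u[0],u[1],1]);return E[:3,3],d/np.linalg.norm(d)
def onz(i,uv,z,E=None):
    o,d=ray(i,uv,E);return o+d*(z-o[2])/d[2]
def tri(i,a,j,b):
    o,d=ray(i,a);p,e=ray(j,b)
    s=np.linalg.lstsq(np.c_[d,-e],p-o,rcond=None)[0]
    A,B=o+d*s[0],p+e*s[1];return (A+B)/2,np.linalg.norm(A-B)
def crop(i,x,y,w,h,k,f):
    cv2.imwrite(f,cv2.resize(i["pixels"][y:y+h,x:x+w,::-1],None,fx=k,fy=k,interpolation=cv2.INTER_CUBIC))
E
python3 - <<'E'
from h import *
for n in("side","top"):save(cam(n),n)
S,T=load("side"),load("top")
a=cv2.resize(S["pixels"][110:275,265:425],None,fx=2.5,fy=2.5,interpolation=2)
b=cv2.resize(T["pixels"][185:310,298:458],None,fx=2.5,fy=2.5,interpolation=2)
c=np.zeros((600,800,3),np.uint8);c[:a.shape[0],:400]=a;c[:b.shape[0],400:]=b
cv2.imwrite("pics/c.png",c[:415,:,::-1])
# board
print(tri(S,(278,175),T,(283,5)),)
print("board bottom near corner",onz(S,(275,303),0),onz(T,(268,250),0))
print("board top z guess",tri(S,(268,200),T,(258,222)))
for n,t in(("bowl",(246,281)),("scraper",(206,264)),("tileA",(320,227)),("tileB",(312,268))):print(n,onz(T,t,10))
print("cork",onz(T,(471,273),31),"wedge",onz(T,(481,231),22))
E
```

```text
(array([576.27559459,  69.30165803, 579.96604729]), np.float64(340.0018367479968))
board bottom near corner [482.33734666 115.61911901   0.        ] [475.33058525 120.27248515   0.        ]
board top z guess (array([478.47222896,  95.27278145, 380.02787391]), np.float64(3.7156409704521844))
bowl [387.54040999 174.9944418   10.        ]
scraper [430.87873139 286.81586136  10.        ]
tileA [541.91664683 -21.75978086  10.        ]
tileB [427.66132109  -2.97473653  10.        ]
cork [ 422.85201806 -432.12836357   31.        ] wedge [ 540.60838214 -466.34681979   22.        ]
```

View pics/c.png

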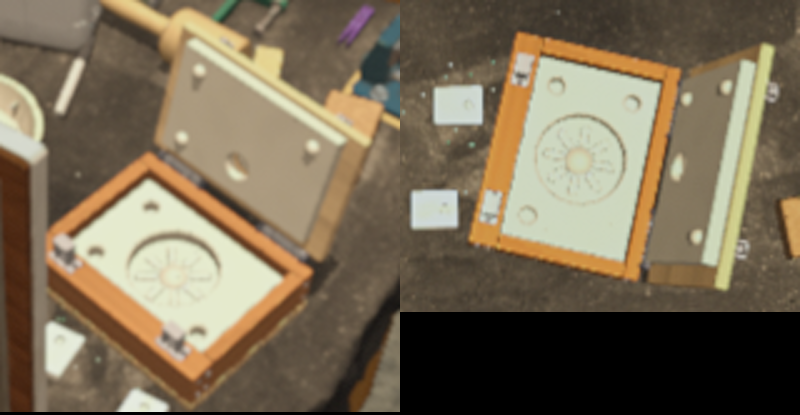

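The case corners, keepers and leaf edge are all clear in both crops. I'll fit the mould pose and leaf angle.

```bash
cat > fit.py <<'E'
from h import *
from scipy.optimize import least_squares
S,T=load("side"),load("top")
t=lambda a,b:((a-400)/2.5+298-.3,b/2.5+185-.3)
s=lambda a,b:(a/2.5+265-.3,b/2.5+110-.3)
obs=[(115,93,t(519,33),s(47,233)),(-115,93,t(471,241),s(195,377)),(-115,-87,t(640,279),s(312,272)),(115,-87,t(681,68),s(150,153))]
def leafpt(x,y,z,th):return np.array([x,-93+y*np.cos(th)-z*np.sin(th),65+y*np.sin(th)+z*np.cos(th)])
def W(P,p):
    c,q=np.cos(p[2]),np.sin(p[2]);return np.array([p[0]+c*P[0]-q*P[1],p[1]+q*P[0]+c*P[1],P[2]])
lf=[(115,156,12.5,t(770,45),s(188,27)),(-115,156,12.5,t(722,289),s(371,142))]
def f(p):
    r=[]
    for x,y,a,b in obs:
        P=W((x,y,65),p);r+=list(proj(T,P)[0]-a)+list(proj(S,P)[0]-b)
    for x,y,z,a,b in lf:
        P=W(leafpt(x,y,z,p[3]),p);r+=list(proj(T,P)[0]-a)+list(proj(S,P)[0]-b)
    return np.array(r)
if __name__=="__main__":
    r=least_squares(f,[480,-150,0,1.9],loss="soft_l1");p=r.x;print(p);print(f(p).reshape(-1,4).round(1))
    print("edge",W(leafpt(0,156,12.5,p[3]),p),"hinge",W((0,-93,65),p))
    for x in(-75,75):print("knob shut",W(leafpt(x,60,44.1,0),p))
    np.save("p.npy",p)
E
python3 fit.py
```

```text
[ 4.82311552e+02 -1.54088629e+02 -2.05392139e-01  1.77906736e+00]
[[-0.3 -0.7 -6.9  4.1]
 [-0.8  0.2 -0.1 -0. ]
 [-0.5  0.9  1.2 -1.6]
 [ 0.8  0.6  0.2 -1.7]
 [-0.3  0.3 -0.  -2.6]
 [-0.1  0.  -0.3 -0.5]]
edge [ 454.27118081 -288.68460351  215.04421249] hinge [ 463.34410259 -245.13387002   65.        ]
knob shut [ 402.15758572 -171.09867466  109.1       ]
knob shut [ 549.00474811 -201.69133547  109.1       ]
```

The fit is good; only the side view's left corner, which the board hides, is off. The tool's y axis already nearly matches mould +y. Next I'll work out waypoints in tool axes.

```bash
cat >> h.py <<'E'
def toolshift(targets):
    s=ctrl.read_state();Rt=R.from_euler("xyz",s["tool_rot"]).as_matrix()
    for P in targets:print((Rt.T@(np.array(P)-s["eef_pos"])/10).round(1))
E
python3 - <<'E'
from h import *
T=load("top");print(proj(T,[147,633,303]),proj(T,[478,95,380]))
toolshift([(330,400,460),(395,100,480),(400,-120,480),(430,-360,420)])
E
```

```text
[[ -8.77732189 383.30006471]] [[257.76828221 221.3387654 ]]
[-23.1 -18.5 -15.6]
[-36.2 -46.3 -17.6]
[-41.7 -67.6 -17.6]
[-50.  -90.3 -11.6]
```

>>> send_rows([
  [[-2,-2,-3,0,0,-0.024],[-5,-4,-7,0,0,-0.024],[-8,-7,-10,0,0,-0.024],[-12,-10,-13,0,0,-0.024],[-15,-13,-15,0,0,-0.024],[-19,-16,-15.6,0,0,-0.024],[-22,-18,-15.6,0,0,-0.024],[-23.1,-20,-16,0,0,-0.024],[-25,-23,-17,0,0,-0.024],[-27,-26,-17,0,0,-0.024]],
], grip=255)

```text
clock: 1.2
eef_pos: [351.9, 317.7, 474.8]
tool_rot: [3.14, 0.001, 2.937]
force: [1.0, 0.1, 0.1]
width: 0.0
gripper_force: 0.0
```

>>> send_rows([
  [[-2,-4,0,0,0,0],[-4,-8,-0.5,0,0,0],[-5.5,-12,-0.5,0,0,0],[-7,-16,-0.5,0,0,0],[-8.6,-20.5,-0.5,0,0,0],[-9.6,-25,-0.5,0,0,0],[-10.6,-29,-0.5,0,0,0],[-11.6,-33,-0.5,0,0,0],[-12.6,-37,-0.5,0,0,0],[-13.6,-41,-0.5,0,0,0]],
])

```text
clock: 2.2
eef_pos: [400.7, -112.1, 479.0]
tool_rot: [3.141, 0.0, 2.937]
force: [0.7, 0.1, -0.2]
width: 0.2
gripper_force: 0.0
```

```bash
python3 - <<'E'
from h import *
s=ctrl.read_state();print(s["qpos"].round(2),s["eef_pos"],s["force"])
toolshift([(420,-350,440),(440,-350,270)])
i=cam("side");cv2.imwrite("pics/s1.png",i["pixels"][:,:,::-1])
E
```

```text
[-0.26  0.11  0.53  1.84 -0.06  1.21  1.65] [ 400.72156181 -112.07827645  479.04807073] [ 0.65984011  0.11670528 -0.24446164]
[ -6.7 -22.9   3.9]
[ -8.7 -22.5  20.9]
```

View pics/s1.png

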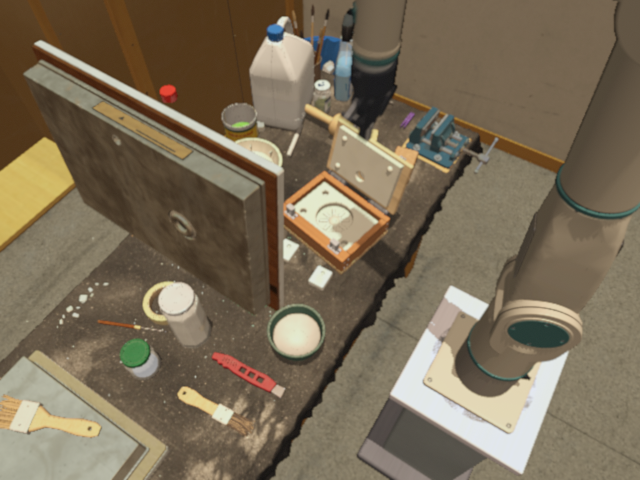

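>>> send_rows([
  [[-3,-4.5,0,0,0,0],[-6,-9,0,0,0,0],[-8.8,-13.5,0,0,0,0],[-8.8,-18,1,0,0,0],[-8.8,-21.5,3,0,0,0],[-8.8,-22,7,0,0,0],[-8.8,-22,11,0,0,0],[-8.8,-21.5,15,0,0,0],[-8.8,-21,19,0,0,0],[-8.8,-20.5,21.3,0,0,0]],
])

```text
clock: 3.25
eef_pos: [444.7, -327.5, 262.8]
tool_rot: [3.14, -0.004, 2.937]
force: [0.1, 0.3, 0.4]
width: -0.0
gripper_force: 0.0
```

```bash
python3 - <<'E'
from h import *
s=ctrl.read_state();p=s["eef_pos"];M=np.load("p.npy")
print(s["qpos"].round(2),p,s["force"])
d=p[:2]-M[:2];c,q=np.cos(M[2]),np.sin(M[2]);print("mould xy",c*d[0]+q*d[1],-q*d[0]+c*d[1],p[2])
i=cam("side");j=cam("top");k=np.hstack([cv2.resize(i["pixels"][40:240,260:460],None,fx=2,fy=2),cv2.resize(j["pixels"][150:350,290:490],None,fx=2,fy=2)])
cv2.imwrite("pics/s2.png",k[:,:,::-1])
E
```

```text
[ 0.25  0.59  0.52  1.84 -0.39  0.81  2.33] [ 444.68574852 -327.47545058  262.75052261] [0.14579898 0.31197635 0.39826078]
mould xy -1.4725220323874026 -177.41624099269058 262.75052261254046
```

View pics/s2.png

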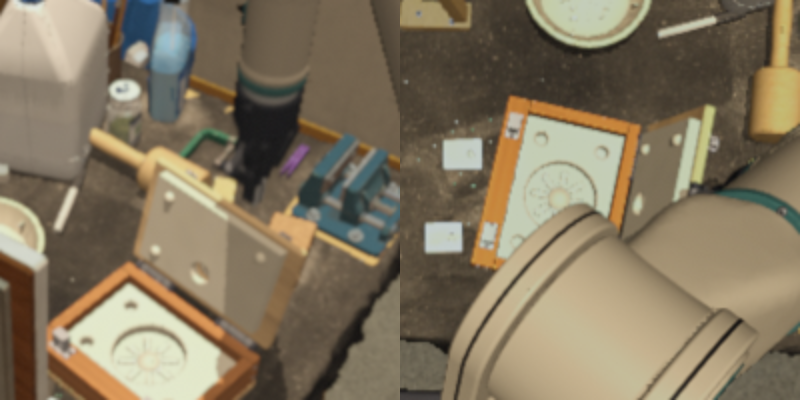

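The fingers are behind the leaf's free edge and clear of it. Next is a slow approach to contact.

>>> send_rows([
  [[0,0.4,0,0,0,0],[0,0.8,0,0,0,0],[0,1.2,0,0,0,0],[0,1.5,0,0,0,0],[0,1.8,0,0,0,0],[0,2.1,0,0,0,0],[0,2.4,0,0,0,0],[0,2.7,0,0,0,0],[0,3.0,0,0,0,0]],
])

```text
clock: 4.25
eef_pos: [451.2, -302.1, 266.6]
tool_rot: [-3.137, 0.002, 2.935]
force: [-3.5, -6.2, 6.5]
width: -0.1
gripper_force: 3.4
```

```bash
cat > traj.py <<'E'
from h import *
def tab(ths,r=135,h=14.5,tip=73,y0=None,z0=None):
    out=[]
    for th in ths:
        if th>1.57: y=-93+156*np.cos(th)-12.5*np.sin(th); z=65+r*np.sin(th)+12.5*np.cos(th)
        else: y=-93+r*np.cos(th)-12.5*np.sin(th); z=65+r*np.sin(th)+12.5*np.cos(th)
        out.append((y-h,z+tip))
    return np.array(out)
def mxy():
    s=ctrl.read_state();p=s["eef_pos"];M=np.load("p.npy")
    d=p[:2]-M[:2];c,q=np.cos(M[2]),np.sin(M[2]);return np.array([c*d[0]+q*d[1],-q*d[0]+c*d[1],p[2]])
E
python3 - <<'E'
from traj import *
m=mxy();print(m,ctrl.read_state()["force"])
th=np.arange(1.75,-0.01,-0.035);t=tab(th)
for a,(y,z) in zip(th,t):print(round(a,3),"abs",round(y,1),round(z,1),"rel ty %.2f tz %.2f"%((y-m[1])/10,(m[2]-z)/10))
E
```

```text
[-2.25335725e-01 -1.51244502e+02  2.66639295e+02] [-3.50098774 -6.19476273  6.49290461]
1.75 abs -147.6 268.6 rel ty 0.36 tz -0.20
1.715 abs -142.3 269.8 rel ty 0.90 tz -0.32
1.68 abs -136.9 270.8 rel ty 1.43 tz -0.42
1.645 abs -131.5 271.7 rel ty 1.97 tz -0.51
1.61 abs -126.1 272.4 rel ty 2.51 tz -0.58
1.575 abs -120.7 272.9 rel ty 3.06 tz -0.63
1.54 abs -115.8 273.3 rel ty 3.54 tz -0.67
1.505 abs -111.1 273.5 rel ty 4.01 tz -0.69
1.47 abs -106.4 273.6 rel ty 4.49 tz -0.69
1.435 abs -101.6 273.4 rel ty 4.96 tz -0.68
1.4 abs -96.9 273.2 rel ty 5.44 tz -0.65
1.365 abs -92.1 272.7 rel ty 5.91 tz -0.61
1.33 abs -87.4 272.1 rel ty 6.38 tz -0.54
1.295 abs -82.8 271.3 rel ty 6.85 tz -0.47
1.26 abs -78.1 270.4 rel ty 7.31 tz -0.37
1.225 abs -73.5 269.2 rel ty 7.77 tz -0.26
1.19 abs -68.9 268.0 rel ty 8.23 tz -0.13
1.155 abs -64.4 266.5 rel ty 8.68 tz 0.01
1.12 abs -59.9 265.0 rel ty 9.13 tz 0.17
1.085 abs -55.5 263.2 rel ty 9.57 tz 0.34
1.05 abs -51.2 261.3 rel ty 10.01 tz 0.53
1.015 abs -46.9 259.3 rel ty 10.44 tz 0.74
0.98 abs -42.7 257.1 rel ty 10.86 tz 0.96
0.945 abs -38.6 254.7 rel ty 
[... 438 characters left out ...]
6 abs 0.2 220.3 rel ty 15.15 tz 4.63
0.525 abs 3.1 216.5 rel ty 15.43 tz 5.02
0.49 abs 5.7 212.6 rel ty 15.70 tz 5.41
0.455 abs 8.3 208.6 rel ty 15.95 tz 5.81
0.42 abs 10.7 204.5 rel ty 16.19 tz 6.22
0.385 abs 12.9 200.3 rel ty 16.42 tz 6.64
0.35 abs 15.0 196.0 rel ty 16.63 tz 7.06
0.315 abs 17.0 191.7 rel ty 16.82 tz 7.49
0.28 abs 18.8 187.3 rel ty 17.00 tz 7.93
0.245 abs 20.4 182.9 rel ty 17.17 tz 8.38
0.21 abs 21.9 178.4 rel ty 17.32 tz 8.83
0.175 abs 23.3 173.8 rel ty 17.45 tz 9.28
0.14 abs 24.4 169.2 rel ty 17.57 tz 9.74
0.105 abs 25.4 164.6 rel ty 17.67 tz 10.21
0.07 abs 26.3 159.9 rel ty 17.75 tz 10.67
0.035 abs 27.0 155.2 rel ty 17.82 tz 11.14
0.0 abs 27.5 150.5 rel ty 17.87 tz 11.61
```

>>> send_rows([
  [[0,0.4,-0.2,0,0,0],[0,0.9,-0.3,0,0,0],[0,1.4,-0.4,0,0,0],[0,1.9,-0.5,0,0,0],[0,2.4,-0.6,0,0,0],[0,2.8,-0.6,0,0,0],[0,3.2,-0.7,0,0,0],[0,3.6,-0.7,0,0,0],[0,4.0,-0.7,0,0,0],[0,4.5,-0.7,0,0,0]],
])

```text
clock: 5.25
eef_pos: [461.1, -255.5, 273.0]
tool_rot: [-3.141, 0.001, 2.937]
force: [-0.6, -4.7, 4.2]
width: -0.1
gripper_force: 2.1
```

```bash
python3 - <<'E'
from traj import *
m=mxy();s=ctrl.read_state();print(m,s["force"],s["tool_rot"])
E
```

```text
[-3.11892067e-02 -1.03622895e+02  2.73037696e+02] [-0.59421103 -4.68710018  4.21952622] [-3.14133305e+00  6.14483020e-04  2.93659225e+00]
```

>>> send_rows([
  [[0,0.5,0,0,0,0],[0,1.0,0,0,0,0],[0,1.5,0.1,0,0,0],[0,2.0,0.2,0,0,0],[0,2.5,0.3,0,0,0],[0,3.0,0.4,0,0,0],[0,3.5,0.5,0,0,0],[0,3.9,0.65,0,0,0],[0,4.4,0.8,0,0,0],[0,4.8,1.0,0,0,0]],
])

```text
clock: 6.25
eef_pos: [470.6, -207.9, 262.7]
tool_rot: [3.141, -0.001, 2.937]
force: [0.3, -1.9, 3.4]
width: -0.1
gripper_force: 1.4
```

```bash
python3 - <<'E'
from traj import *
m=mxy();s=ctrl.read_state();print(m,s["force"])
th=np.arange(1.05,0.35,-0.035)
for a,(y,z) in zip(th,tab(th)):print(round(a,3),"%.2f %.2f"%((y-m[1])/10,(m[2]-z)/10))
i=cam("side");cv2.imwrite("pics/s3.png",cv2.resize(i["pixels"][80:280,260:460],None,fx=2,fy=2)[:,:,::-1])
E
```

```text
[ -0.46944005 -55.10077834 262.6682817 ] [ 0.34852591 -1.87512229  3.43840334]
1.05 0.39 0.13
1.015 0.82 0.34
0.98 1.24 0.56
0.945 1.65 0.79
0.91 2.06 1.04
0.875 2.45 1.30
0.84 2.84 1.58
0.805 3.22 1.87
0.77 3.58 2.17
0.735 3.94 2.49
0.7 4.28 2.81
0.665 4.61 3.15
0.63 4.93 3.50
0.595 5.24 3.86
0.56 5.53 4.24
0.525 5.82 4.62
0.49 6.08 5.01
0.455 6.34 5.41
0.42 6.58 5.82
0.385 6.80 6.24
```

View pics/s3.png

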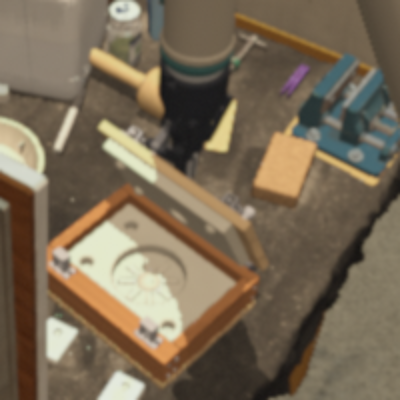

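The leaf is following the fingers at about 1.08 rad, the case hasn't moved, and forces are small. I'll continue.

>>> send_rows([
  [[0,0.4,0.15,0,0,0],[0,0.8,0.35,0,0,0],[0,1.2,0.55,0,0,0],[0,1.65,0.8,0,0,0],[0,2.05,1.05,0,0,0],[0,2.45,1.3,0,0,0],[0,2.85,1.6,0,0,0],[0,3.2,1.9,0,0,0],[0,3.6,2.2,0,0,0],[0,3.95,2.5,0,0,0]],
])

```text
clock: 7.3
eef_pos: [478.7, -169.5, 237.6]
tool_rot: [3.141, -0.0, 2.937]
force: [0.1, 0.4, 2.0]
width: 0.3
gripper_force: 0.9
```

```bash
python3 - <<'E'
from traj import *
m=mxy();s=ctrl.read_state();print(m,s["force"])
th=np.arange(.7,-0.01,-0.025)
for a,(y,z) in zip(th,tab(th)):print(round(a,3),"%.2f %.2f"%((y-m[1])/10,(m[2]-z)/10))
E
```

```text
[ -0.37184251 -15.79018096 237.56992551] [0.11202114 0.39882902 2.02021536]
0.7 0.35 0.30
0.675 0.59 0.54
0.65 0.82 0.79
0.625 1.05 1.04
0.6 1.27 1.30
0.575 1.48 1.57
0.55 1.68 1.84
0.525 1.88 2.11
0.5 2.08 2.39
0.475 2.26 2.67
0.45 2.44 2.96
0.425 2.61 3.25
0.4 2.78 3.55
0.375 2.93 3.85
0.35 3.08 4.15
0.325 3.22 4.46
0.3 3.36 4.77
0.275 3.48 5.09
0.25 3.60 5.41
0.225 3.71 5.73
0.2 3.81 6.05
0.175 3.91 6.38
0.15 3.99 6.70
0.125 4.07 7.03
0.1 4.14 7.37
0.075 4.20 7.70
0.05 4.25 8.03
0.025 4.29 8.37
-0.0 4.33 8.71
```

>>> send_rows([
  [[0,0.35,0.3,0,0,0],[0,0.6,0.55,0,0,0],[0,0.8,0.8,0,0,0],[0,1.05,1.05,0,0,0],[0,1.25,1.3,0,0,0],[0,1.5,1.6,0,0,0],[0,1.7,1.85,0,0,0],[0,1.9,2.1,0,0,0],[0,2.1,2.4,0,0,0],[0,2.25,2.7,0,0,0]],
])

```text
clock: 8.3
eef_pos: [483.3, -147.7, 210.6]
tool_rot: [3.142, -0.0, 2.937]
force: [-0.8, 0.5, 2.1]
width: 0.2
gripper_force: 0.4
```

>>> send_rows([
  [[0,0.2,0.3,0,0,0],[0,0.35,0.6,0,0,0],[0,0.5,0.85,0,0,0],[0,0.65,1.15,0,0,0],[0,0.8,1.45,0,0,0],[0,0.95,1.75,0,0,0],[0,1.1,2.05,0,0,0],[0,1.2,2.4,0,0,0],[0,1.35,2.7,0,0,0],[0,1.45,3.0,0,0,0]],
])

```text
clock: 9.3
eef_pos: [486.2, -133.7, 180.6]
tool_rot: [-3.141, -0.0, 2.937]
force: [0.3, 0.1, 1.0]
width: 0.1
gripper_force: 0.2
```

```bash
python3 - <<'E'
from traj import *
m=mxy();s=ctrl.read_state();print(m,s["force"])
th=np.arange(.25,-0.01,-0.0125)
for a,(y,z) in zip(th,tab(th)):print(round(a,3),"%.2f %.2f"%((y-m[1])/10,(m[2]-z)/10))
i=cam("side");j=cam("top");k=np.hstack([cv2.resize(i["pixels"][80:280,260:460],None,fx=2,fy=2),cv2.resize(j["pixels"][150:350,270:470],None,fx=2,fy=2)])
cv2.imwrite("pics/s4.png",k[:,:,::-1])
E
```

```text
[ -0.34226168  20.72711293 180.58086389] [0.25285559 0.10625373 0.9560905 ]
0.25 -0.05 -0.29
0.238 0.00 -0.13
0.225 0.06 0.03
0.212 0.11 0.19
0.2 0.16 0.35
0.187 0.21 0.51
0.175 0.25 0.68
0.162 0.30 0.84
0.15 0.34 1.00
0.137 0.38 1.17
0.125 0.42 1.33
0.112 0.45 1.50
0.1 0.49 1.67
0.087 0.52 1.83
0.075 0.55 2.00
0.062 0.57 2.17
0.05 0.60 2.33
0.037 0.62 2.50
0.025 0.64 2.67
0.012 0.66 2.84
-0.0 0.68 3.01
```

View pics/s4.png

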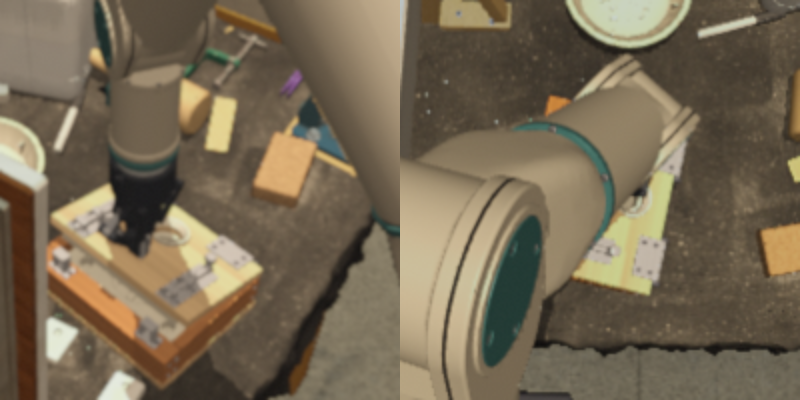

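The leaf is now near 0.23 rad with both bolts drawn back, and the fingertip is between them. I'll bring it down the rest of the way slowly.

>>> send_rows([
  [[0,0.05,0.15,0,0,0],[0,0.1,0.35,0,0,0],[0,0.2,0.5,0,0,0],[0,0.25,0.65,0,0,0],[0,0.3,0.85,0,0,0],[0,0.35,1.0,0,0,0],[0,0.4,1.2,0,0,0],[0,0.4,1.35,0,0,0],[0,0.45,1.5,0,0,0],[0,0.5,1.65,0,0,0]],
])

```text
clock: 10.4
eef_pos: [487.2, -128.9, 164.2]
tool_rot: [-3.142, -0.0, 2.937]
force: [0.7, -0.1, -0.8]
width: 0.3
gripper_force: 0.0
```

>>> send_rows([
  [[0,0,0.15,0,0,0],[0,0.05,0.3,0,0,0],[0,0.1,0.4,0,0,0],[0,0.1,0.5,0,0,0],[0,0.1,0.6,0,0,0],[0,0.1,0.7,0,0,0],[0,0.15,0.8,0,0,0],[0,0.15,0.9,0,0,0],[0,0.2,1.0,0,0,0],[0,0.2,1.1,0,0,0]],
])

```text
clock: 11.4
eef_pos: [487.6, -126.8, 153.3]
tool_rot: [3.142, -0.0, 2.937]
force: [0.6, 0.0, -1.1]
width: -0.1
gripper_force: 0.0
```

>>> send_rows([
  [[0,0.0,0.1,0,0,0],[0,0,0.2,0,0,0],[0,0,0.3,0,0,0],[0,0,0.4,0,0,0],[0,0,0.5,0,0,0]],
])

```text
clock: 11.9
eef_pos: [487.6, -127.0, 150.0]
tool_rot: [3.14, 0.001, 2.936]
force: [-4.9, 2.8, 29.7]
width: -0.4
gripper_force: 14.8
```

```bash
python3 - <<'E'
from traj import *
m=mxy();s=ctrl.read_state();print(m,s["force"])
i=cam("side");w=cam("wrist");k=np.hstack([cv2.resize(i["pixels"][80:280,260:420],None,fx=2.5,fy=2.5),cv2.resize(w["pixels"],None,fx=.625,fy=.625).repeat(1,0)[:,:] if 0 else cv2.copyMakeBorder(cv2.resize(w["pixels"],(400,300)),0,200,0,0,0)])
cv2.imwrite("pics/s5.png",k[:,:,::-1])
E
```

```text
[ -0.33810668  27.55683149 150.00704682] [-4.92704169  2.7960921  29.70578275]
```

View pics/s5.png

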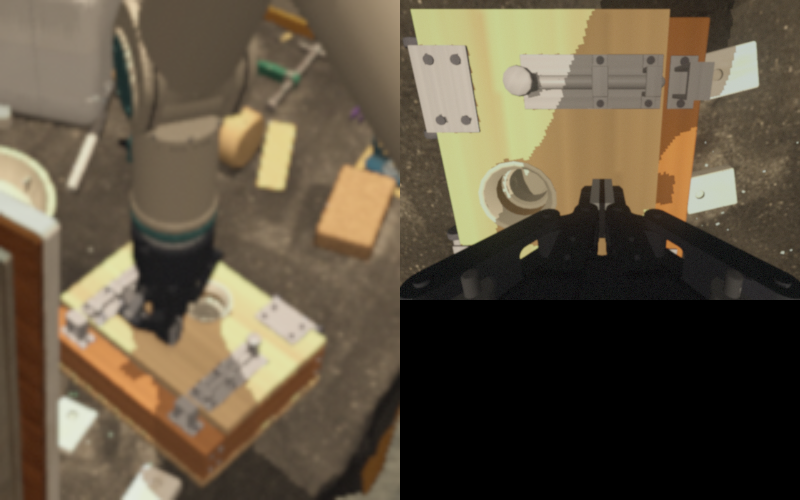

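The leaf is shut: the TCP stopped at z 150.0 against the predicted 150.5, with 30 N on the hard stop. The near knob is at about side px (361,216). I'll lift off and measure both knobs.

>>> send_rows([
  [[0,0,-0.5,0,0,0],[0,0,-2,0,0,0],[0,-1,-5,0,0,0],[0,-4,-9,0,0,0],[0,-8,-12,0,0,0],[0,-12,-15,0,0,0],[0,-15,-16,0,0,0],[0,-15,-16,0,0,0]],
])

```text
clock: 12.8
eef_pos: [455.9, -279.5, 310.9]
tool_rot: [-3.137, 0.005, 2.929]
force: [-0.3, -0.5, -0.1]
width: -0.2
gripper_force: 0.0
```

```bash
python3 - <<'E'
from traj import *
s=ctrl.read_state();print(mxy(),s["force"])
w=cam("wrist");i=cam("side")
E=np.eye(4);E[:3,:3]=R.from_euler("xyz",s["tool_rot"]).as_matrix();E[:3,3]=s["eef_pos"];w["extrinsics"]=E@w["mount"]
save(w,"w6");save(i,"s6")
k=np.hstack([cv2.resize(i["pixels"][110:270,260:420],None,fx=2.5,fy=2.5),cv2.resize(w["pixels"],(400,300)) [:,:] if 0 else cv2.copyMakeBorder(cv2.resize(w["pixels"],(400,300)),0,100,0,0,0)])
cv2.imwrite("pics/s6.png",k[:,:,::-1])
E
```

```text
[  -0.31328925 -128.12135811  310.91037349] [-0.29711398 -0.53176483 -0.13741812]
```

View pics/s6.png

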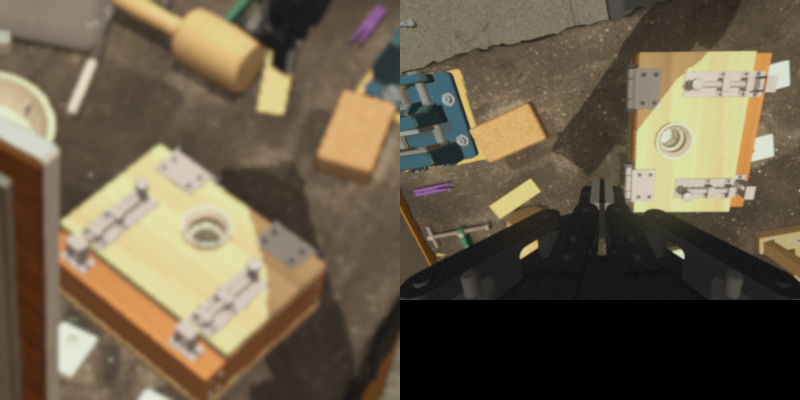

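Both bolts are drawn, and the knobs show at side px (361,216) and (316,184) and wrist px (464,134) and (451,302). Next I'll locate them in the mould frame.

```bash
python3 - <<'E'
from traj import *
w,i=load("w6"),load("s6");M=np.load("p.npy");c,q=np.cos(M[2]),np.sin(M[2])
def m(P):d=P[:2]-M[:2];return np.array([c*d[0]+q*d[1],-q*d[0]+c*d[1],P[2]]).round(1)
for n,a,b in(("near",(361.3,215.7),(464,133)),("far",(316.5,183.7),(451,301))):
    print(n,m(onz(i,a,107)),m(onz(w,b,107)),[m(x) if k==0 else x for k,x in enumerate(tri(i,a,w,b))])
# case corner check at side: near free rim corner and predictions
def W(P):return np.array([M[0]+c*P[0]-q*P[1],M[1]+q*P[0]+c*P[1],P[2]])
for P in((-115,-87,65),(-115,93,65),(115,63,77.5)):print(P,(proj(i,W(P))[0]-(260,110))*2.5)
E
```

```text
near [-77.4 -12.4 107. ] [-74.4 -22.8 107. ] [array([-73.8, -18.7,  97.1]), np.float64(1.6099937719885566)]
far [ 71.1  -8.9 107. ] [ 63.  -19.5 107. ] [array([ 72.4, -14.4,  96.7]), np.float64(8.095459479617727)]
(-115, -87, 65) [326.7845744  267.29914701]
(-115, 93, 65) [206.48326917 376.18301207]
(115, 63, 77.5) [ 61.88014695 218.48914385]
```

The case corner predictions match the picture, so the mould hasn't shifted. The side view puts the knobs at y of about -12 (near) and -9 (far). I'll go down behind the near knob.

>>> send_rows([
  [[2.5,2,2,0,0,0],[5,4,4,0,0,0],[7.5,5.5,7,0,0,0],[7.5,6,10,0,0,0],[7.5,6,12,0,0,0],[7.5,6,13.5,0,0,0],[7.5,6,14.3,0,0,0],[7.5,6,14.3,0,0,0],[7.5,6,14.3,0,0,0]],
])

```text
clock: 13.8
eef_pos: [396.0, -199.4, 165.5]
tool_rot: [3.141, -0.0, 2.937]
force: [0.4, 1.0, 0.5]
width: 0.1
gripper_force: 0.0
```

```bash
python3 - <<'E'
from traj import *
s=ctrl.read_state();print(mxy(),s["force"],s["tool_rot"])
E
```

```text
[-75.24726425 -61.95797216 165.49471491] [0.38761457 1.03623174 0.54482285] [ 3.14136246e+00 -2.69634005e-04  2.93741684e+00]
```

>>> send_rows([
  [[0,0.4,-0.3,0,0,0],[0,0.9,-0.3,0,0,0],[0,1.4,-0.3,0,0,0],[0,1.9,-0.3,0,0,0],[0,2.4,-0.3,0,0,0],[0,2.9,-0.3,0,0,0],[0,3.3,-0.3,0,0,0],[0,3.7,-0.3,0,0,0],[0,4.1,-0.3,0,0,0],[0,4.5,-0.3,0,0,0]],
])

```text
clock: 14.8
eef_pos: [405.1, -155.7, 168.4]
tool_rot: [-3.141, 0.0, 2.936]
force: [0.8, -2.7, 0.7]
width: 0.1
gripper_force: 1.0
```

>>> send_rows([
  [[0,0.2,0,0,0,0],[0,0.4,0,0,0,0],[0,0.6,0,0,0,0],[0,0.8,0,0,0,0]],
])

```text
clock: 15.2
eef_pos: [406.7, -147.8, 168.4]
tool_rot: [-3.142, 0.0, 2.937]
force: [-0.2, -1.6, -0.1]
width: -0.2
gripper_force: 0.9
```

```bash
python3 - <<'E'
from traj import *
s=ctrl.read_state();print(mxy(),s["force"],s["tool_rot"])
i=cam("side");save(i,"s7")
E
```

```text
[-75.31575571  -9.28540651 168.40474159] [-0.16472728 -1.62470719 -0.12589396] [-3.14154711e+00  1.74225157e-05  2.93656008e+00]
```

The bolt is sliding at about 2 N. I'll creep on to the hard stop.

>>> send_rows([
  [[0,0.15,0,0,0,0],[0,0.3,0,0,0,0],[0,0.45,0,0,0,0]],
])

```text
clock: 15.55
eef_pos: [407.4, -144.5, 168.4]
tool_rot: [-3.14, 0.001, 2.936]
force: [-2.5, -8.6, -0.6]
width: -0.4
gripper_force: 3.5
```

>>> send_rows([
  [[0,0.1,0,0,0,0],[0,0.2,0,0,0,0],[0,0.2,0,0,0,0]],
])

```text
clock: 15.85
eef_pos: [407.4, -144.2, 168.4]
tool_rot: [-3.137, 0.001, 2.934]
force: [-2.4, -8.4, -0.9]
width: 0.0
gripper_force: 4.3
```

>>> send_rows([
  [[0,0.1,0,0,0,0],[0,0.2,0,0,0,0],[0,0.3,0,0,0,0],[0,0.3,0,0,0,0]],
])

```text
clock: 16.25
eef_pos: [407.5, -143.6, 168.5]
tool_rot: [-3.134, 0.002, 2.932]
force: [-5.2, -16.1, -1.8]
width: -0.2
gripper_force: 7.1
```

```bash
python3 - <<'E'
from traj import *
s=ctrl.read_state();print(mxy(),s["force"],s["tool_rot"])
i=cam("side");save(i,"s8");w=cam("wrist");a=load("s6")["pixels"]
k=np.hstack([cv2.resize(i["pixels"][110:270,260:420],None,fx=2.5,fy=2.5),cv2.copyMakeBorder(cv2.resize(w["pixels"],(400,300)),0,100,0,0,0)])
cv2.imwrite("pics/s8.png",k[:,:,::-1])
d=cv2.absdiff(i["pixels"],a)[225:270,300:400].mean();print(d)
E
```

```text
[-75.38397996  -4.95615144 168.53232429] [ -5.1865728  -16.14555901  -1.78239404] [-3.13365583e+00  2.39467217e-03  2.93169872e+00]
14.378518518518518
```

View pics/s8.png

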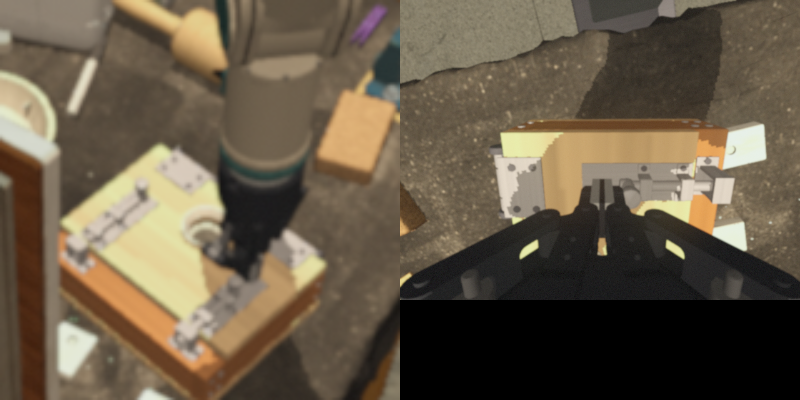

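The near bolt is home: its rod runs through the keeper (wrist 700,185) and the force rose to 16 N with no further travel. Next I'll back off and go over to the far knob.

>>> send_rows([
  [[0,-0.8,0,0,0,0],[0,-2.5,0,0,0,0],[0,-5,-2,0,0,0],[-2,-6,-5,0,0,0],[-6,-6,-6,0,0,0],[-10,-6,-6,0,0,0],[-13.5,-6,-5,0,0,0],[-15,-6,-3,0,0,0],[-15,-6,-1,0,0,0],[-15,-6,0,0,0,0]],
])

```text
clock: 17.35
eef_pos: [542.9, -226.2, 166.4]
tool_rot: [3.139, -0.003, 2.938]
force: [-0.4, 1.1, -0.2]
width: 0.2
gripper_force: 0.0
```

```bash
python3 - <<'E'
from traj import *
s=ctrl.read_state();print(mxy(),s["force"],s["tool_rot"],s["qpos"].round(2))
E
```

```text
[ 73.99410341 -58.28996236 166.35990671] [-0.43427716  1.06824754 -0.18263555] [ 3.13942458 -0.00348173  2.93815551] [ 0.07  0.77  0.45  1.82 -0.51  0.68  2.18]
```

>>> send_rows([
  [[-0.1,0.4,-0.2,0,0,0],[-0.1,0.9,-0.2,0,0,0],[-0.1,1.4,-0.2,0,0,0],[-0.1,1.9,-0.2,0,0,0],[-0.1,2.4,-0.2,0,0,0],[-0.1,2.9,-0.2,0,0,0],[-0.1,3.3,-0.2,0,0,0],[-0.1,3.7,-0.2,0,0,0],[-0.1,4.1,-0.2,0,0,0],[-0.1,4.4,-0.2,0,0,0]],
])

```text
clock: 18.35
eef_pos: [553.3, -185.0, 170.6]
tool_rot: [-3.141, 0.0, 2.937]
force: [-0.3, -2.8, 1.3]
width: 0.2
gripper_force: 1.3
```

>>> send_rows([
  [[0,0.15,0,0,0,0],[0,0.3,0,0,0,0],[0,0.45,0,0,0,0],[0,0.6,0,0,0,0],[0,0.7,0,0,0,0]],
])

```text
clock: 18.85
eef_pos: [554.7, -178.1, 170.5]
tool_rot: [3.142, 0.0, 2.937]
force: [1.1, -2.0, 2.6]
width: -0.1
gripper_force: 1.4
```

```bash
python3 - <<'E'
from traj import *
s=ctrl.read_state();print(mxy(),s["force"],s["tool_rot"])
E
```

```text
[ 75.76274527  -8.72713293 170.46249266] [ 1.13602325 -1.98608271  2.59420956] [3.14156640e+00 1.86510577e-04 2.93667608e+00]
```

Sliding at about 2 N, with roughly 3 mm left.

>>> send_rows([
  [[0,0.15,0,0,0,0],[0,0.3,0,0,0,0],[0,0.45,0,0,0,0],[0,0.55,0,0,0,0],[0,0.55,0,0,0,0]],
])

```text
clock: 19.35
eef_pos: [555.5, -174.3, 170.6]
tool_rot: [-3.139, 0.001, 2.936]
force: [-1.0, -5.3, 2.4]
width: 0.1
gripper_force: 3.0
```

>>> send_rows([
  [[0,0.1,0,0,0,0],[0,0.2,0,0,0,0],[0,0.3,0,0,0,0],[0,0.3,0,0,0,0]],
])

```text
clock: 19.75
eef_pos: [555.5, -173.7, 170.7]
tool_rot: [-3.136, 0.001, 2.934]
force: [-2.6, -10.1, 2.0]
width: -0.1
gripper_force: 4.9
```

```bash
python3 - <<'E'
from traj import *
s=ctrl.read_state();print(mxy(),s["force"],s["tool_rot"])
E
```

```text
[ 75.6913422   -4.3143418  170.65110376] [ -2.5581282  -10.06955742   2.03465095] [-3.13566192e+00  1.37430175e-03  2.93411926e+00]
```

>>> send_rows([
  [[0,0.1,0,0,0,0],[0,0.2,0,0,0,0],[0,0.3,0,0,0,0],[0,0.3,0,0,0,0]],
])

```text
clock: 20.15
eef_pos: [555.6, -173.2, 170.8]
tool_rot: [-3.132, 0.002, 2.933]
force: [-3.0, -14.1, 0.5]
width: 0.1
gripper_force: 6.8
```

>>> send_rows([
  [[0,-1,0,0,0,0],[0,-2.5,0,0,0,0],[0,-5,-2,0,0,0],[0,-7,-5,0,0,0],[0,-10,-9,0,0,0],[0,-13,-13,0,0,0],[0,-16,-16,0,0,0],[0,-18,-18,0,0,0],[0,-18,-18,0,0,0],[0,-18,-18,0,0,0]],
])

```text
clock: 21.15
eef_pos: [520.3, -342.1, 349.6]
tool_rot: [3.139, -0.001, 2.937]
force: [0.8, 0.8, -0.6]
width: 0.1
gripper_force: 0.0
```

```bash
python3 - <<'E'
from traj import *
M=np.load("p.npy");c,q=np.cos(M[2]),np.sin(M[2])
W=lambda P:np.array([M[0]+c*P[0]-q*P[1],M[1]+q*P[0]+c*P[1],P[2]])
i=cam("side");save(i,"s9");a=load("s6");g=lambda x:cv2.cvtColor(x["pixels"],cv2.COLOR_RGB2GRAY)
A,B=g(a),g(i)
# patches: case corner (shift), knobs (travel)
def match(P,h=8,src=A):
    u=proj(i,W(P))[0];x,y=u.round().astype(int)
    t=src[y-h:y+h,x-h:x+h];r=cv2.matchTemplate(B[y-30:y+30,x-30:x+30],t,cv2.TM_CCOEFF_NORMED)
    k=np.unravel_index(r.argmax(),r.shape);return k[1]-30+h,k[0]-30+h,round(float(r.max()),3)
for P in((-115,93,65),(-115,-87,65),(-115,93,5),(115,-75,77.5),(0,-33,85),(0,60,77)):print("case",P,match(P,10))
for n,P in(("near",(-77.4,-12.4,107)),("far",(71.1,-8.9,107))):
    dx,dy,s=match(P,5);u=proj(i,W(P))[0]
    w=onz(i,u+(dx,dy),107);d=w-W(P);print(n,dx,dy,s,"travel x,y",c*d[0]+q*d[1],-q*d[0]+c*d[1])
print(mxy(),ctrl.read_state()["force"])
E
```

```text
case (-115, 93, 65) (np.int64(0), np.int64(0), 1.0)
case (-115, -87, 65) (np.int64(0), np.int64(0), 0.986)
case (-115, 93, 5) (np.int64(0), np.int64(0), 0.998)
case (115, -75, 77.5) (np.int64(0), np.int64(0), 1.0)
case (0, -33, 85) (np.int64(0), np.int64(0), 1.0)
case (0, 60, 77) (np.int64(0), np.int64(0), 1.0)
near -7 7 0.922 travel x,y -1.7700865471279275 27.479960684168258
far -7 5 0.968 travel x,y 1.2407546073875375 24.100618507024155
[  75.53396051 -175.18743664  348.73928426] [-0.73368013  0.2701904  -0.52159495]
```

Both knobs end at the same case y (15.1 and 15.2 mm), both hit a firm stop, and neither the mould nor the leaf has moved. I'll hand it in.

```bash
python3 -c "
from cell import ctrl
print(ctrl.finish_job())"
```

```text
the job is handed in; nothing more can be done
None
```

The leaf is fully shut, both bolts are pushed to their stops, the mould hasn't moved, and the job was handed in at about 21 s of the 64 s allowed.

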